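# Sort left- and right-hand lamp brackets into their bins

### The job

Sort the four loose aluminium lamp brackets: set each one down in the bin whose fixed sample bracket is of the same hand (the other bin's sample is its mirror image), so that it ends flat on the bin floor, the same way up as it lay on the table. Mind that two of the brackets lie on their narrow leaf like the samples and two on their broad leaf; do not drop or throw them, and leave the other things on the table where they are.

Things in the scene. Friction and masses are not known exactly. Their poses are not given: they have to be found in the camera images.
- l1_rib (a point): Grey aluminium bracket: leaves 65 mm (broad, two dark holes) and 40 mm (narrow), both 9 mm thick, meet square along a 128 mm edge; an 8 mm plate fills one end. Left hand, for bin_l. Stands on the narrow leaf. Site: mid-length and mid-thickness of the upright broad leaf (rib), 32.5 mm above the underside. x along rib, plate outer face at x -64 mm; z up. Foot: +y from -4.5 to 35.5 mm. Grip the rib across y from above, over the foot.
- l2_rib (a point): Grey aluminium bracket: leaves 65 mm (broad, two dark holes) and 40 mm (narrow), both 9 mm thick, meet square along a 128 mm edge; an 8 mm plate fills one end. Left hand, for bin_l. Lies on the broad leaf. Site: mid-length and mid-thickness of the upright narrow leaf (rib), 20 mm above the underside. x along rib, plate outer face at x -64 mm; z up. Foot: -y from -4.5 to 60.5 mm. Grip the rib across y from above, over the foot.
- r1_rib (a point): Grey aluminium bracket: leaves 65 mm (broad, two dark holes) and 40 mm (narrow), both 9 mm thick, meet square along a 128 mm edge; an 8 mm plate fills one end. Right hand, for bin_r. Stands on the narrow leaf. Site: mid-length and mid-thickness of the upright broad leaf (rib), 32.5 mm above the underside. x along rib, plate outer face at x -64 mm; z up. Foot: -y from -4.5 to 35.5 mm. Grip the rib across y from above, over the foot.
- r2_rib (a point): Grey aluminium bracket: leaves 65 mm (broad, two dark holes) and 40 mm (narrow), both 9 mm thick, meet square along a 128 mm edge; an 8 mm plate fills one end. Right hand, for bin_r. Lies on the broad leaf. Site: mid-length and mid-thickness of the upright narrow leaf (rib), 20 mm above the underside. x along rib, plate outer face at x -64 mm; z up. Foot: +y from -4.5 to 60.5 mm. Grip the rib across y from above, over the foot.
- bin_l: Fixed open grey bin, on either side of the table, 170 (x) by 190 (y) by 60 mm high outside; walls and floor 5 mm. Origin: centre of underside. 118 mm beyond it in +x stands a fixed left-hand sample bracket, long way along y, top 71 mm above the table: on its narrow leaf, which points from the upright broad leaf to -x, end plate at -y.
- bin_r: Fixed open grey bin, on either side of the table, 170 (x) by 190 (y) by 60 mm high outside; walls and floor 5 mm. Origin: centre of underside. 118 mm beyond it in +x stands a fixed right-hand sample bracket, long way along y, top 71 mm above the table: on its narrow leaf, which points from the upright broad leaf to +x, end plate at -y.
- junction_box: White square junction box, 65 by 65 by 38 mm. Bystander, loose. Origin: centre of its underside.
- lamp_holder: White ceramic lamp holder, upright, 48 mm across, 44 mm high. Bystander, loose. Origin: centre of its underside.
- plug: White round mains plug standing pins up, 38 mm across, 49 mm high. Bystander, loose. Origin: centre of its underside.
- switch: White light switch, 44 by 44 by 28 mm. Bystander, loose. Origin: centre of its underside.
- screwdriver: Stubby red and black screwdriver lying along its x axis, 95 mm long, 21 mm high. Bystander, loose. Origin: centre of its underside.
There are look-alikes about, which are no part of the job. What is shaped like the part that bears r2_rib but blue or pink is not meant.

How it is judged:
By the outcome, as a careful person would: the job done as asked, in the order asked, and still so for the second after the job is handed in, with the robot touching nothing.
It also fails if it takes over 72 s, if anything falls off the work surface, if the arm or the gripper's body presses on something with over 40 N, if the wrist force passes 120 N, or if a joint passes its speed limit or range.

### The arm

A 6-joint arm with a two-finger parallel gripper is mounted at the origin on the work surface. World frame = base frame: x ahead of the robot, y to its left, z up, the work surface at z = 0. Lengths are in m, angles in rad, forces in N, time in s.
With the tool pointing down it reaches from about 0.375 to 0.9 m from the base axis. Payload 3.1 kg.
Tool frame: the origin (TCP) lies at the very end of the fingers, on their centre line; the grasp point (between the pads) lies 19 mm behind it; z points along the fingers, y is the direction in which the jaws open and shut (so a half turn about z gives the same grasp; the last joint's range is limited). The gripper opens to 85 mm and grips with 20 to 120 N. Pads are 22 mm wide; open, the fingers measure 114 mm over their backs; the gripper's body (76 mm by 85 mm) begins 54 mm behind the grasp point. The pads swing forward as they close: fully open they stand 13 mm farther back than shut.
Start: joints at [-1.496, 0.527, 1.433, -0, 1.181, -0.178], TCP at [0.156, -0.605, 0.231] pointing down, gripper open.
Joint ranges: [-3.08, 3.08], [-0.75, 2.2], [0.22, 2.44], [-1.43, 4.57], [0, 2.65], [-2.85, 2.85]. Speed limits (rad/s): [2.79, 2.79, 3.14, 3.14, 3.14, 3.14].

### API

Orientations are given as a unit quaternion [x, y, z, w].
In Python, from station import manip gives the robot as it stands. The module is installed in compiled form; this text tells all that it offers.
- The arm moves only by the tool send_rows, never from a script. Its argument "commands" is a list of rows, each an object with "delta_pos": the shift along the world's x, y, z in cm, a list of three; "yaw": the turn about the world's z in rad. A call has 1 to 10 rows; each row shifts and turns the pose as measured when the row begins; what a row does not reach is not made up. A row lasts 1/8 s, in which the tool goes at most 62.5 mm and 10.7 degrees, less where a joint would pass 70% of its speed; a pose out of reach is approached as far as the arm can. A call is refused whole if a number of a shift passes 6.25 or a number of a turn 0.188, either way. A call with a gripper value outside its range is refused whole. "grip" is the closure, from -1 (fully open) to 1 (shut), set as the call begins (left out, the last holds). The fingers move at their own pace and stop on an object; "force" is the grip in N (left out, the last holds). Time passes only in rows, so rows that do not move let the fingers close. It gives the time, the measured TCP pose, the force and the opening at its end, in the units of the state.
- manip.sense(): the state, without advancing time (a new reading comes with each control period).
- manip.snapshot(name): name is "scene" or "top" or "wrist"; returns the picture (420x560x3 uint8, blue, green, red); there is no depth.
- manip.get_calibration(name): a dict with "fx", "fy", "cx", "cy" (pixels), "world_to_cam" (4x4, takes a point from world to camera coordinates); the wrist camera has in their place "mount" (4x4, takes a point from camera to tool coordinates, whose origin is the TCP and whose axes are the flange's). Camera axes: x right, y down, z forward; pixel columns grow to the right and rows downward; lengths in m; the calibration is good to about 2 mm. A picture is of the moment at which its call begins: read the wrist's pose just before it. get_calibration takes no time and is no camera call.
- manip.sign_off(): hands the job in, once; it reports no verdict.
The state is a dict: "t": time; "q": joint angles; "qd": joint speeds; "tau": joint torques, N m; "tcp_pos": TCP position; "tool_rot": TCP orientation; "force": force on the tool from outside, world axes, zero at the start; "ft_torque": the same for the moment, N m; "finger_gap": opening from 0.0 (shut) to 1.0 (fully open).
Only numpy, scipy, OpenCV 4.12 (cv2) and the standard library are available. Lean on these libraries where they do the work, as an engineer would, in place of code of your own. Each camera call takes 0.05 s, during which the arm holds its last target. There are 200 camera calls.

## Working session

There is one attempt and no reset: what is moved stays moved. The work goes in short steps, Python scripts to look and compute and a tool call to move; the robot and the scene stay as the last step left them, time stands still between calls to the robot, and variables do not carry over. Pictures are saved under pics/ and viewed, about 8 in all and at most 12, crops included, and the job is handed in when it is done.

Besides the shell and the picture viewer there is one more tool, called after "Call:" by a JSON object that holds its "op" and its "data", one argument or row to a line. send_rows: Moves the arm, as the interface text tells. Its arguments: {"type":"object","properties":{"commands":{"type":"array","items":{"type":"object","properties":{"delta_pos":{"type":"array","items":{"type":"number"}},"yaw":{"type":"number"}}}},"grip":{"type":"number"},"force":{"type":"number"}},"required":["commands"]}

```bash
mkdir -p pics
python3 - <<'E'
from station import manip
import cv2,numpy as np
for n in("top","scene"):
    im=manip.snapshot(n);cv2.imwrite(f"pics/{n}0.png",im);cv2.imwrite(f"pics/{n}0b.png",cv2.resize(im,(800,600),interpolation=cv2.INTER_CUBIC))
    c=manip.get_calibration(n);print(n,{k:np.round(v,4).tolist() for k,v in c.items()})
print({k:np.round(v,4).tolist() for k,v in manip.get_calibration("wrist").items()});print(manip.sense())
E
```

```text
top {'fx': 504.4426, 'fy': 504.4426, 'cx': 290.6375, 'cy': 211.1666, 'world_to_cam': [[-0.0276, -0.9995, -0.0134, 0.0703], [-0.9984, 0.0282, -0.0484, 0.4859], [0.0487, 0.012, -0.9987, 1.2533], [0.0, 0.0, 0.0, 1.0]]}
scene {'fx': 498.6737, 'fy': 498.6737, 'cx': 282.5985, 'cy': 209.2691, 'world_to_cam': [[-0.7054, 0.7086, 0.0157, 0.3022], [0.5318, 0.5437, -0.6492, -0.2467], [-0.4686, -0.4496, -0.7604, 1.4695], [0.0, 0.0, 0.0, 1.0]]}
{'fx': 311.2437, 'fy': 311.2437, 'cx': 281.8195, 'cy': 208.0828, 'mount': [[0.0007, -0.9483, -0.3175, 0.0809], [1.0, 0.0005, 0.0006, -0.0001], [-0.0004, -0.3175, 0.9483, -0.1418], [0.0, 0.0, 0.0, 1.0]]}
{'t': 0.1, 'q': array([-1.49648948e+00,  5.28340905e-01,  1.43377888e+00,  4.30465030e-05,
        1.18139927e+00, -1.78523048e-01]), 'qd': array([ 0.00044639, -0.00043011, -0.00182894, -0.00110574, -0.00061139,
       -0.00095725]), 'tau': array([-6.57781652e-05, -4.43304241e+01, -1.78586680e+01, -2.10934577e-04,
        3.85172243e-03,  2.06181721e-05]), 'tcp_pos': array([ 0.15631836, -0.60447346,  0.23044982]), 'tool_rot': array([ 9.92020838e-01,  1.26070330e-01,  7.00450346e-05, -9.60858527e-04]), 'force': array([ 0.29349851,  0.28826335, -0.2917439 ]), 'ft_torque': array([0.00360977, 0.01342538, 0.02380958]), 'finger_gap': 0.997294775121073}
```

View pics/top0b.png

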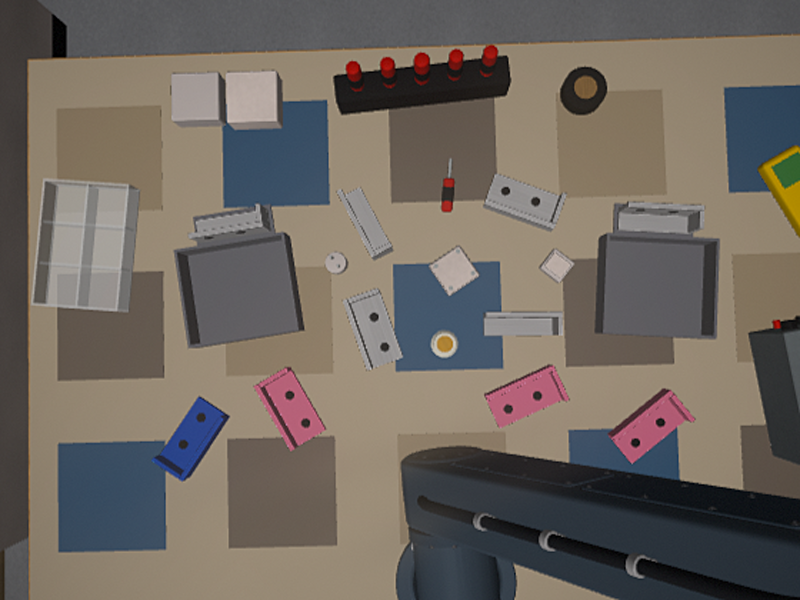

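View pics/scene0b.png

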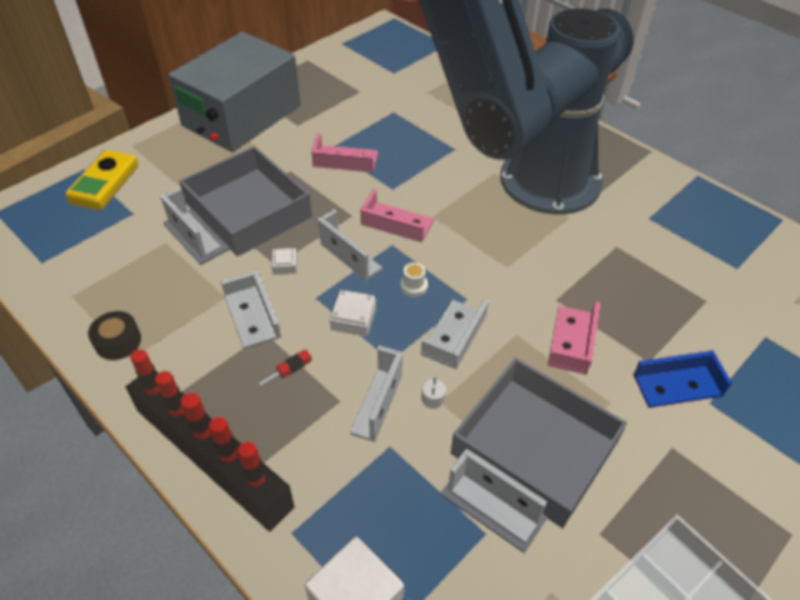

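The top view shows four grey brackets, at (365,222), (372,328), (525,200) and (523,323). The pink and blue ones are look-alikes. The bins are at (240,290) and (658,287), with their samples at (232,222) and (658,217). Next I'll take a close crop to check the hands.

Run:
```python
import cv2,numpy as np
t=cv2.imread("pics/top0.png");s=cv2.imread("pics/scene0.png")
def c(im,x,y,w=70,h=52): # centre in 800 px
    x=int(x*.7);y=int(y*.7);return cv2.resize(im[max(0,y-h//2):y+h//2,x-w//2:x+w//2],(266,198),interpolation=cv2.INTER_CUBIC)
r1=[c(t,232,222),c(t,658,217),c(t,365,222,80,60)]
r2=[c(t,372,328,80,60),c(t,525,200,80,60),c(t,523,323,80,60)]
r3=[c(s,495,500,98,73),c(s,195,225,80,60),c(s,378,390,98,73)]
cv2.imwrite("pics/m1.png",np.vstack([np.hstack(r) for r in(r1,r2,r3)]))
```

```text
(no output)
```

View pics/m1.png

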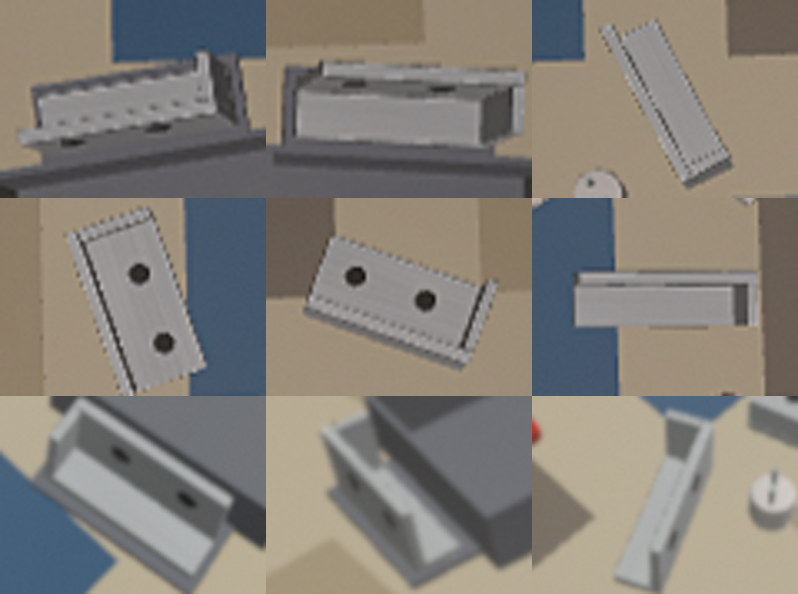

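The crops settle the hands. The left sample's foot points to +x, so the bin on the +y side is bin_r. The right sample's foot points to -x, so the bin on the -y side is bin_l. From the rib, plate and foot positions in the top view:

| Bracket | Pixel |
|---|---|
| r1 | (365,222) |
| r2 | (372,328) |
| l2 | (525,200) |
| l1 | (523,323) |

Now I'll fit their poses by matching model silhouettes.

```bash
cat > lib.py <<'E'
import cv2,numpy as np
from scipy.optimize import minimize
from station import manip
C={n:manip.get_calibration(n) for n in("top","scene")}
def proj(n,P):
    c=C[n];q=np.asarray(P)@c["world_to_cam"][:3,:3].T+c["world_to_cam"][:3,3]
    return np.c_[c["fx"]*q[:,0]/q[:,2]+c["cx"],c["fy"]*q[:,1]/q[:,2]+c["cy"]]
def back(n,uv,z):
    c=C[n];W=c["world_to_cam"];d=W[:3,:3].T@[(uv[0]-c["cx"])/c["fx"],(uv[1]-c["cy"])/c["fy"],1]
    o=-W[:3,:3].T@W[:3,3];return o+d*(z-o[2])/d[2]
def box(x0,x1,y0,y1,z0,z1):return np.array([[x,y,z] for x in(x0,x1) for y in(y0,y1) for z in(z0,z1)])/1e3
def bracket(kind):
    s=1 if kind in("l1","r2") else -1
    h,f=(65,35.5) if kind[1]=="1" else (40,60.5)
    Y=sorted([s*-4.5,s*f])
    return [box(-64,64,-4.5,4.5,0,h),box(-64,64,*Y,0,9),box(-64,-56,*Y,0,h)]
def place(b,p,z0=0):
    c,s=np.cos(p[2]),np.sin(p[2]);return b@np.array([[c,s,0],[-s,c,0],[0,0,1]])+[p[0],p[1],z0]
def sil(n,boxes,p,z0=0):
    m=np.zeros((420*4,560*4),np.uint8)
    for b in boxes:
        uv=(proj(n,place(b,p,z0))+.5)*4-.5
        cv2.fillConvexPoly(m,cv2.convexHull(np.round(uv).astype(np.int32)),1)
    return cv2.resize(m.astype(np.float32),(560,420),interpolation=cv2.INTER_AREA)
def mask(im):
    h=cv2.cvtColor(im,cv2.COLOR_BGR2HSV);return ((h[...,1]<38)&(h[...,2]>45)).astype(np.float32)
def fit(ims,kind,p0,z0=0,views=("top","scene")):
    b=bracket(kind);M={}
    for n in views:
        roi=cv2.dilate((sil(n,b,p0,z0)>0).astype(np.uint8),np.ones((13,13)))
        M[n]=mask(ims[n])*roi
    def cost(q):
        p=[q[0]/100,q[1]/100,q[2]/10];r=0
        for n in views:
            s=sil(n,b,p,z0);r-=np.minimum(s,M[n]).sum()/np.maximum(s,M[n]).sum()
        return r/len(views)
    q0=np.array([p0[0]*100,p0[1]*100,p0[2]*10])
    r=minimize(cost,q0,method="Nelder-Mead",options=dict(initial_simplex=[q0,q0+[1,0,0],q0+[0,1,0],q0+[0,0,1]],xatol=.01,fatol=1e-4))
    r=minimize(cost,r.x,method="Nelder-Mead",options=dict(initial_simplex=[r.x,r.x+[.4,0,0],r.x+[0,.4,0],r.x+[0,0,.5]],xatol=.01,fatol=1e-4))
    return np.array([r.x[0]/100,r.x[1]/100,r.x[2]/10]),-r.fun
E
python3 - <<'E'
from lib import *
ims={n:cv2.imread(f"pics/{n}0.png") for n in C}
v=ims["top"].copy()
# plate->open-end rib direction, by pixels (800) : plate end, open end of rib
g={"r1":((381,255),(341,190)),"r2":((350,295),(370,367)),"l2":((553,227),(487,205)),"l1":((560,318),(486,317))}
for k,(a,b) in g.items():
    z=.05 if k[1]=="1" else .03
    A=back("top",np.array(a)*.7,z);B=back("top",np.array(b)*.7,z);p0=[*(A+B)[:2]/2,np.arctan2(*(B-A)[1::-1])]
    print(k,"init",np.round(p0,3),"len",np.linalg.norm(A-B).round(3))
    for vw in(("top",),("top","scene")):
        p,c=fit(ims,k,p0,views=vw);print("  ",vw,np.round(p,4),round(c,3),"reach",np.hypot(*p[:2]).round(3))
    for bx in bracket(k):
        cv2.polylines(v,[cv2.convexHull(np.round(proj("top",place(bx,p))).astype(np.int32))],True,(0,255,0),1)
for n,cs in{"bin_r":[(176,249),(289,234),(303,329),(190,347)],"bin_l":[(601,235),(719,238),(716,338),(597,333)]}.items():
    P=np.array([back("top",np.array(c)*.7,.06)[:2] for c in cs]);E=np.roll(P,-1,0)-P
    print(n,"c",P.mean(0).round(4),"sides",np.linalg.norm(E,axis=1).round(3),"ang",np.round([np.arctan2(-E[0][0]*-1*-1,-E[0][1])*1,np.arctan2(E[2][0]*-1,E[2][1]),np.arctan2(-E[1][1],-E[1][0]),np.arctan2(E[3][1],E[3][0])],3))
cv2.imwrite("pics/fit0.png",cv2.resize(v[90:330,80:540],(800,417),interpolation=cv2.INTER_CUBIC))
E
```

```text
r1 init [0.624 0.145 0.524] len 0.132
   ('top',) [0.6229 0.1535 0.464 ] 0.957 reach 0.642
   ('top', 'scene') [0.6221 0.1533 0.4594] 0.945 reach 0.641
r2 init [ 0.439  0.153 -2.894] len 0.129
   ('top',) [ 0.4338  0.1585 -2.8192] 0.942 reach 0.462
   ('top', 'scene') [ 0.4334  0.1586 -2.8282] 0.926 reach 0.462
l2 init [ 0.631 -0.13   1.216] len 0.121
   ('top',) [ 0.6344 -0.128   1.1911] 0.942 reach 0.647
   ('top', 'scene') [ 0.6336 -0.1273  1.1933] 0.947 reach 0.646
l1 init [ 0.454 -0.126  1.529] len 0.125
   ('top',) [ 0.4599 -0.1253  1.5438] 0.99 reach 0.477
   ('top', 'scene') [ 0.4597 -0.1262  1.5426] 0.935 reach 0.477
bin_r c [0.5142 0.3537] sides [0.194 0.163 0.194 0.169] ang [-0.103  0.13   0.126  0.13 ]
bin_l c [ 0.5004 -0.3537] sides [0.198 0.169 0.199 0.166] ang [ 0.055 -0.07  -0.078 -0.08 ]
```

View pics/fit0.png

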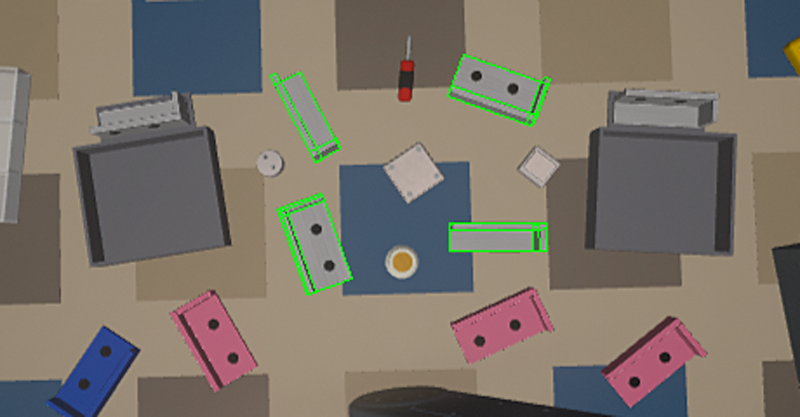

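The overlay follows all four brackets, with IoU 0.93–0.95. I'm starting with l1, approaching with the jaws partly open.

Call:
{"op": "send_rows", "data": {
  "commands": [
    {"delta_pos":[3.0,4.8,-0.8],"yaw":0.129},
    {"delta_pos":[3.0,4.8,-0.8],"yaw":0.129},
    {"delta_pos":[3.0,4.8,-0.8],"yaw":0.129},
    {"delta_pos":[3.0,4.8,-0.8],"yaw":0.129},
    {"delta_pos":[3.0,4.8,-0.8],"yaw":0.129},
    {"delta_pos":[3.0,4.8,-0.8],"yaw":0.129},
    {"delta_pos":[3.0,4.8,-0.8],"yaw":0.129},
    {"delta_pos":[3.0,4.8,-0.8],"yaw":0.129},
    {"delta_pos":[3.0,4.8,-0.8],"yaw":0.129},
    {"delta_pos":[3.0,4.8,-0.8],"yaw":0.129}
  ],
  "grip": 0.0,
  "force": 70
}}

```text
t: 1.35
tcp_pos: [0.4608, -0.1137, 0.1465]
tool_rot: [0.706, 0.709, 0.001, 0.001]
force: [0.6, -1.1, -0.1]
finger_gap: 0.501
```

Call:
{"op": "send_rows", "data": {
  "commands": [
    {"delta_pos":[-0.1,-1.2,-2.0],"yaw":-0.03},
    {"delta_pos":[0,0,0]}
  ]
}}

```text
validation failed for argument at $.co...
```

```bash
cat > go.py <<'E'
import sys,numpy as np
from station import manip
def d(x,y,z,th):
    s=manip.sense();R=s["tool_rot"];a=2*np.arctan2(R[1],R[0]);dp=(np.array([x,y,z])-s["tcp_pos"])*100
    dy=(th-a+np.pi)%(2*np.pi)-np.pi
    print("t",round(s["t"],2),"pos",s["tcp_pos"].round(4),"th",round(a,3),"d_cm",dp.round(2),"dyaw",round(dy,3),"F",np.round(s["force"],1),"gap",round(s["finger_gap"],3),"q6",s["q"][5].round(2))
if len(sys.argv)>4:d(*map(float,sys.argv[1:5]))
E
python3 - <<'E'
from lib import *
s=manip.sense();cv2.imwrite("pics/w1.png",manip.snapshot("wrist"))
E
python3 go.py .4597 -.1258 .022 1.543
```

```text
t 1.4 pos [ 0.4628 -0.1078  0.1458] th 1.582 d_cm [ -0.31  -1.8  -12.38] dyaw -0.039 F [ 3.   2.3 -0.1] gap 0.5 q6 -0.48
```

View pics/w1.png

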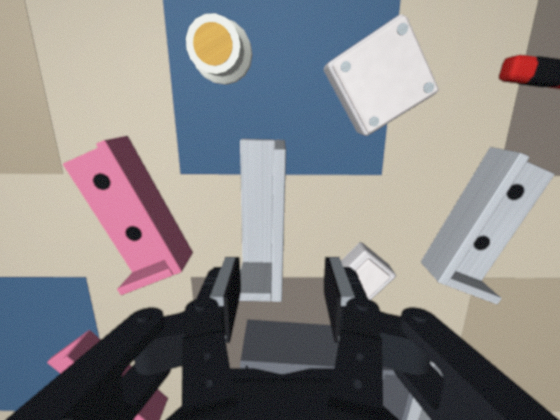

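The last call was refused because a row had no yaw. The wrist view shows l1 at (262,220): plate at the near end, rib on the right (+x side), foot to -x, as expected. Now the approach.

Call:
{"op": "send_rows", "data": {
  "commands": [
    {"delta_pos":[-0.3,-1.8,-4.0],"yaw":-0.039},
    {"delta_pos":[0,0,-4.0],"yaw":0},
    {"delta_pos":[0,0,0],"yaw":0},
    {"delta_pos":[0,0,0],"yaw":0}
  ]
}}

```text
t: 1.9
tcp_pos: [0.462, -0.1239, 0.0647]
tool_rot: [0.715, 0.699, 0.003, 0.001]
force: [-0.5, -0.0, 0.1]
finger_gap: 0.498
```

```bash
python3 go.py .4597 -.1258 .022 1.543
```

```text
t 1.9 pos [ 0.462  -0.1239  0.0647] th 1.549 d_cm [-0.23 -0.19 -4.27] dyaw -0.006 F [-0.5 -0.   0.1] gap 0.498 q6 -0.49
```

Call:
{"op": "send_rows", "data": {
  "commands": [
    {"delta_pos":[-0.2,-0.2,-2.2],"yaw":-0.006},
    {"delta_pos":[0,0,-2.0],"yaw":0},
    {"delta_pos":[0,0,0],"yaw":0}
  ]
}}

```text
t: 2.28
tcp_pos: [0.463, -0.1283, 0.0268]
tool_rot: [0.717, 0.697, 0.004, 0.006]
force: [-0.1, 0.6, -0.3]
finger_gap: 0.5
```

Call:
{"op": "send_rows", "data": {
  "commands": [
    {"delta_pos":[0,0,0],"yaw":0},
    {"delta_pos":[0,0,0],"yaw":0},
    {"delta_pos":[0,0,0],"yaw":0},
    {"delta_pos":[0,0,0],"yaw":0},
    {"delta_pos":[0,0,0],"yaw":0}
  ],
  "grip": 1.0
}}

```text
t: 2.9
tcp_pos: [0.4644, -0.1292, 0.0304]
tool_rot: [0.717, 0.697, 0.005, 0.008]
force: [-0.1, -0.2, -1.5]
finger_gap: 0.097
```

```bash
python3 go.py .4616 -.3513 .14 1.50
```

```text
t 2.9 pos [ 0.4644 -0.1292  0.0304] th 1.542 d_cm [ -0.28 -22.21  10.96] dyaw -0.042 F [-0.1 -0.2 -1.5] gap 0.097 q6 -0.49
```

l1 is gripped: the gap reads about 8 mm, on a 9 mm rib. Lift and carry.

Call:
{"op": "send_rows", "data": {
  "commands": [
    {"delta_pos":[0,0,3.5],"yaw":0},
    {"delta_pos":[0,-0.5,5.0],"yaw":0},
    {"delta_pos":[0,-4.0,2.5],"yaw":-0.02},
    {"delta_pos":[0,-4.5,0],"yaw":-0.02},
    {"delta_pos":[0,-4.5,0],"yaw":0},
    {"delta_pos":[0,-4.5,0],"yaw":0},
    {"delta_pos":[0,-3.5,0],"yaw":0},
    {"delta_pos":[0,0,0],"yaw":0}
  ]
}}

```text
t: 3.9
tcp_pos: [0.4618, -0.349, 0.1421]
tool_rot: [0.731, 0.683, 0.004, 0.007]
force: [-0.2, 0.6, -2.9]
finger_gap: 0.102
```

```bash
python3 go.py .4616 -.3513 .04 1.50; python3 -c "
from station import manip;s=manip.sense();print(s['tool_rot'].round(4))"
```

```text
t 3.9 pos [ 0.4618 -0.349   0.1421] th 1.503 d_cm [ -0.02  -0.23 -10.21] dyaw -0.003 F [-0.2  0.6 -2.9] gap 0.102 q6 -0.78
[0.7308 0.6825 0.0043 0.0067]
```

Call:
{"op": "send_rows", "data": {
  "commands": [
    {"delta_pos":[0,-0.2,-4.0],"yaw":0},
    {"delta_pos":[0,0,-4.0],"yaw":0},
    {"delta_pos":[0,0,-1.0],"yaw":0},
    {"delta_pos":[0,0,0],"yaw":0}
  ]
}}

```text
t: 4.4
tcp_pos: [0.4611, -0.3478, 0.0502]
tool_rot: [0.731, 0.683, 0.005, 0.005]
force: [-0.5, -0.4, -2.2]
finger_gap: 0.096
```

```bash
python3 go.py .4616 -.3513 .035 1.50
```

```text
t 4.4 pos [ 0.4611 -0.3478  0.0502] th 1.503 d_cm [ 0.05 -0.35 -1.52] dyaw -0.003 F [-0.5 -0.4 -2.2] gap 0.096 q6 -0.79
```

Call:
{"op": "send_rows", "data": {
  "commands": [
    {"delta_pos":[0,-0.2,-0.8],"yaw":0},
    {"delta_pos":[0,0,-0.4],"yaw":0},
    {"delta_pos":[0,0,0],"yaw":0}
  ]
}}

```text
t: 4.78
tcp_pos: [0.4627, -0.3508, 0.0404]
tool_rot: [0.73, 0.683, 0.005, 0.008]
force: [0.6, 0.1, -1.8]
finger_gap: 0.098
```

Call:
{"op": "send_rows", "data": {
  "commands": [
    {"delta_pos":[0,0,-0.2],"yaw":0},
    {"delta_pos":[0,0,-0.2],"yaw":0}
  ]
}}

```text
t: 5.03
tcp_pos: [0.4632, -0.3514, 0.0372]
tool_rot: [0.73, 0.683, 0.005, 0.009]
force: [0.2, 0.3, -1.9]
finger_gap: 0.096
```

Call:
{"op": "send_rows", "data": {
  "commands": [
    {"delta_pos":[0,0,-0.2],"yaw":0},
    {"delta_pos":[0,0,-0.1],"yaw":0}
  ]
}}

```text
t: 5.28
tcp_pos: [0.4633, -0.3516, 0.0347]
tool_rot: [0.73, 0.683, 0.005, 0.009]
force: [-0.4, 1.1, 6.7]
finger_gap: 0.092
```

Call:
{"op": "send_rows", "data": {
  "commands": [
    {"delta_pos":[0,0,-0.15],"yaw":0}
  ]
}}

```text
t: 5.4
tcp_pos: [0.4635, -0.3516, 0.0345]
tool_rot: [0.73, 0.683, 0.005, 0.009]
force: [-0.6, 2.4, 13.7]
finger_gap: 0.094
```

Call:
{"op": "send_rows", "data": {
  "commands": [
    {"delta_pos":[0,0,0.05],"yaw":0},
    {"delta_pos":[0,0,0],"yaw":0},
    {"delta_pos":[0,0,0],"yaw":0}
  ],
  "grip": 0.35
}}

```text
t: 5.78
tcp_pos: [0.4641, -0.3523, 0.0359]
tool_rot: [0.73, 0.683, 0.005, 0.01]
force: [-0.1, -0.8, -0.2]
finger_gap: 0.327
```

Call:
{"op": "send_rows", "data": {
  "commands": [
    {"delta_pos":[0,0,3.0],"yaw":0},
    {"delta_pos":[0,0,5.0],"yaw":0},
    {"delta_pos":[1.0,2.0,4.0],"yaw":-0.05},
    {"delta_pos":[4.0,5.0,0],"yaw":-0.05},
    {"delta_pos":[4.0,5.0,0],"yaw":-0.05},
    {"delta_pos":[4.0,5.0,0],"yaw":-0.05},
    {"delta_pos":[3.5,5.0,0],"yaw":-0.05},
    {"delta_pos":[0,0,0],"yaw":-0.05},
    {"delta_pos":[0,0,0],"yaw":0}
  ],
  "grip": 0.1
}}

```text
t: 6.9
tcp_pos: [0.6321, -0.1286, 0.1587]
tool_rot: [0.828, 0.561, 0.005, 0.013]
force: [-0.4, 0.5, 0.0]
finger_gap: 0.452
```

```bash
python3 - <<'E'
from lib import *
ims={n:manip.snapshot(n) for n in C}
for vw in(("top",),("scene",),("top","scene")): print("l1",*fit(ims,"l1",[.4616,-.3513,1.5],.005,vw))
print("l2",*fit(ims,"l2",[.6336,-.1273,1.193],0,("scene",)))
for n in C: cv2.imwrite(f"pics/{n}1.png",ims[n])
E
python3 go.py .6336 -.1273 .014 1.193
```

```text
l1 [ 0.46381931 -0.36618566  1.27983601] 0.5698843598365784
l1 [ 0.44196299 -0.33413086  1.5968144 ] 0.4513583183288574
l1 [ 0.46300256 -0.33643497  1.24771701] 0.47153374552726746
l2 [ 0.63315373 -0.12770119  1.18942727] 0.9638465046882629
t 7.0 pos [ 0.6317 -0.1294  0.1588] th 1.19 d_cm [  0.19   0.21 -14.48] dyaw 0.003 F [0.4 0.1 0.1] gap 0.453 q6 0.01
```

Call:
{"op": "send_rows", "data": {
  "commands": [
    {"delta_pos":[0.2,0.2,-5.0],"yaw":0.003},
    {"delta_pos":[0,0,-5.0],"yaw":0},
    {"delta_pos":[0,0,-2.5],"yaw":0},
    {"delta_pos":[0,0,0],"yaw":0}
  ]
}}

```text
t: 7.5
tcp_pos: [0.6332, -0.1326, 0.0323]
tool_rot: [0.829, 0.56, 0.006, 0.014]
force: [0.1, -0.8, 0.2]
finger_gap: 0.451
```

```bash
python3 go.py .6336 -.1273 .014 1.193
```

```text
t 7.5 pos [ 0.6332 -0.1326  0.0323] th 1.188 d_cm [ 0.04  0.53 -1.83] dyaw 0.005 F [ 0.1 -0.8  0.2] gap 0.451 q6 0.01
```

Call:
{"op": "send_rows", "data": {
  "commands": [
    {"delta_pos":[0.0,0.5,-1.0],"yaw":0.005},
    {"delta_pos":[0,0.1,-1.0],"yaw":0}
  ]
}}

```text
t: 7.75
tcp_pos: [0.6347, -0.1282, 0.0141]
tool_rot: [0.827, 0.561, 0.008, 0.016]
force: [0.0, 0.0, -0.4]
finger_gap: 0.449
```

Call:
{"op": "send_rows", "data": {
  "commands": [
    {"delta_pos":[0,0,-0.1],"yaw":0},
    {"delta_pos":[0,0,-0.1],"yaw":0},
    {"delta_pos":[0,0,-0.1],"yaw":0},
    {"delta_pos":[0,0,0],"yaw":0}
  ],
  "grip": 1.0
}}

```text
t: 8.25
tcp_pos: [0.6341, -0.1277, 0.0132]
tool_rot: [0.827, 0.561, 0.007, 0.016]
force: [0.6, 0.7, -3.7]
finger_gap: 0.097
```

```bash
python3 go.py .5135 -.355 .14 1.50
```

```text
t 8.25 pos [ 0.6341 -0.1277  0.0132] th 1.193 d_cm [-12.06 -22.73  12.68] dyaw 0.307 F [ 0.6  0.7 -3.7] gap 0.097 q6 0.02
```

Call:
{"op": "send_rows", "data": {
  "commands": [
    {"delta_pos":[0,0,4.0],"yaw":0},
    {"delta_pos":[0,0,5.0],"yaw":0},
    {"delta_pos":[-1.5,-3.0,3.5],"yaw":0.051},
    {"delta_pos":[-2.2,-4.2,0],"yaw":0.051},
    {"delta_pos":[-2.2,-4.2,0],"yaw":0.051},
    {"delta_pos":[-2.2,-4.2,0],"yaw":0.051},
    {"delta_pos":[-2.2,-4.2,0],"yaw":0.051},
    {"delta_pos":[-1.7,-2.7,0],"yaw":0.051},
    {"delta_pos":[0,0,0],"yaw":0}
  ]
}}

```text
t: 9.38
tcp_pos: [0.5085, -0.357, 0.1361]
tool_rot: [0.727, 0.686, 0.008, 0.014]
force: [-0.4, 0.3, -2.7]
finger_gap: 0.095
```

```bash
python3 - <<'E'
from lib import *
t=cv2.imread("pics/top1.png");s=manip.snapshot("scene");t2=manip.snapshot("top")
f=lambda im:cv2.resize(im,(400,300),interpolation=cv2.INTER_CUBIC)
cv2.imwrite("pics/m2.png",np.vstack([np.hstack([f(t[135:255,390:550]),f(t2[135:255,390:550])]),np.hstack([f(s[80:200,90:250]),f(cv2.imread("pics/scene1.png")[80:200,90:250])])]))
E
python3 go.py .5135 -.355 .03 1.50
```

```text
t 9.47 pos [ 0.5095 -0.3545  0.136 ] th 1.515 d_cm [  0.4   -0.05 -10.6 ] dyaw -0.015 F [ 0.6  0.1 -3.6] gap 0.091 q6 -0.75
```

View pics/m2.png

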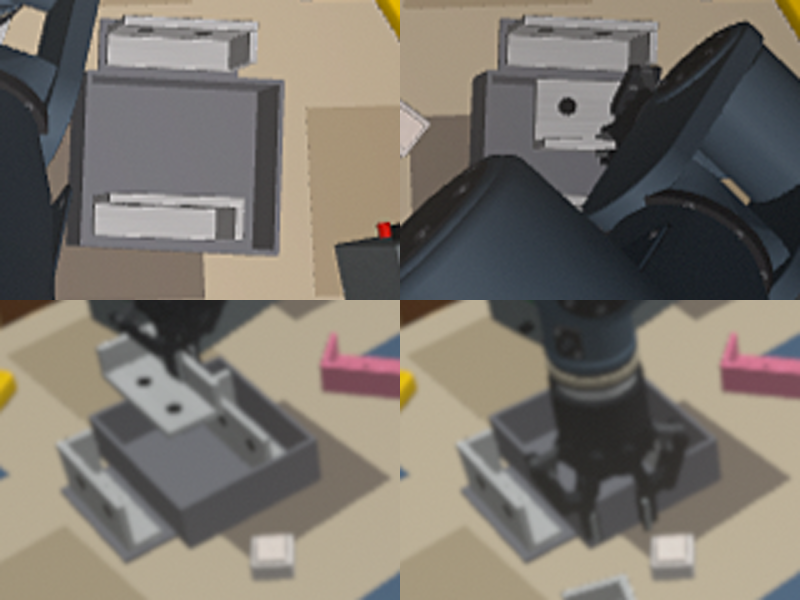

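The picture shows l1 flat on bin_l's floor along the near wall, and l2 held level over the free part. Lowering l2.

Call:
{"op": "send_rows", "data": {
  "commands": [
    {"delta_pos":[0,0,-5.0],"yaw":-0.015},
    {"delta_pos":[0,0,-4.5],"yaw":0},
    {"delta_pos":[0,0,-0.5],"yaw":0},
    {"delta_pos":[0,0,0],"yaw":0}
  ]
}}

```text
t: 9.98
tcp_pos: [0.5137, -0.3507, 0.0356]
tool_rot: [0.73, 0.683, 0.009, 0.015]
force: [0.3, -0.6, -3.2]
finger_gap: 0.092
```

```bash
python3 go.py .510 -.355 .0185 1.50
```

```text
t 9.97 pos [ 0.5137 -0.3507  0.0356] th 1.504 d_cm [-0.37 -0.43 -1.71] dyaw -0.004 F [ 0.3 -0.6 -3.2] gap 0.092 q6 -0.74
```

Call:
{"op": "send_rows", "data": {
  "commands": [
    {"delta_pos":[-0.35,-0.3,-0.7],"yaw":0},
    {"delta_pos":[0,0,-0.4],"yaw":0},
    {"delta_pos":[0,0,-0.3],"yaw":0}
  ]
}}

```text
t: 10.35
tcp_pos: [0.5126, -0.3553, 0.0251]
tool_rot: [0.73, 0.684, 0.009, 0.019]
force: [-0.3, -0.2, -3.2]
finger_gap: 0.088
```

Call:
{"op": "send_rows", "data": {
  "commands": [
    {"delta_pos":[0,0,-0.2],"yaw":0},
    {"delta_pos":[0,0,-0.1],"yaw":0}
  ]
}}

```text
t: 10.6
tcp_pos: [0.5128, -0.3558, 0.0226]
tool_rot: [0.73, 0.683, 0.009, 0.019]
force: [-0.8, 0.3, -2.6]
finger_gap: 0.088
```

Call:
{"op": "send_rows", "data": {
  "commands": [
    {"delta_pos":[-0.1,0,-0.25],"yaw":0},
    {"delta_pos":[0,0,-0.15],"yaw":0}
  ]
}}

```text
t: 10.85
tcp_pos: [0.5116, -0.3558, 0.0184]
tool_rot: [0.73, 0.683, 0.009, 0.019]
force: [0.3, -0.4, -0.7]
finger_gap: 0.092
```

Call:
{"op": "send_rows", "data": {
  "commands": [
    {"delta_pos":[0,0,-0.15],"yaw":0}
  ]
}}

```text
t: 10.98
tcp_pos: [0.5117, -0.356, 0.0181]
tool_rot: [0.73, 0.683, 0.009, 0.019]
force: [-2.9, 1.8, 14.1]
finger_gap: 0.092
```

Call:
{"op": "send_rows", "data": {
  "commands": [
    {"delta_pos":[0,0,0.05],"yaw":0},
    {"delta_pos":[0,0,0],"yaw":0},
    {"delta_pos":[0,0,0],"yaw":0}
  ],
  "grip": 0.35
}}

```text
t: 11.35
tcp_pos: [0.5141, -0.3578, 0.0205]
tool_rot: [0.73, 0.683, 0.01, 0.023]
force: [1.2, 0.4, 0.1]
finger_gap: 0.329
```

Call:
{"op": "send_rows", "data": {
  "commands": [
    {"delta_pos":[0,0,3.0],"yaw":0},
    {"delta_pos":[0,0,5.5],"yaw":0},
    {"delta_pos":[0,1.5,5.0],"yaw":-0.13},
    {"delta_pos":[1.3,5.8,0],"yaw":-0.13},
    {"delta_pos":[1.3,5.8,0],"yaw":-0.13},
    {"delta_pos":[1.3,5.8,0],"yaw":-0.13},
    {"delta_pos":[1.3,5.8,0],"yaw":-0.13},
    {"delta_pos":[1.3,5.8,0],"yaw":-0.13},
    {"delta_pos":[1.3,5.8,0],"yaw":-0.13},
    {"delta_pos":[1.3,5.8,0],"yaw":-0.13}
  ],
  "grip": 0.1
}}

```text
t: 12.6
tcp_pos: [0.6049, 0.0691, 0.159]
tool_rot: [0.978, 0.209, -0.003, 0.028]
force: [-0.2, -0.5, -0.2]
finger_gap: 0.448
```

```bash
python3 go.py .622 .1534 .025 .46
```

```text
t 12.6 pos [0.6049 0.0691 0.159 ] th 0.42 d_cm [  1.71   8.43 -13.4 ] dyaw 0.04 F [-0.2 -0.5 -0.2] gap 0.448 q6 1.14
```

The tilt has crept to about 3°: each row starts from the measured pose, so lag gets baked in. I'll check what removes it before grasping again.

Call:
{"op": "send_rows", "data": {
  "commands": [
    {"delta_pos":[0.8,4.2,0],"yaw":0.02},
    {"delta_pos":[0.8,4.2,0],"yaw":0.02},
    {"delta_pos":[0,0,0],"yaw":0},
    {"delta_pos":[0,0,0],"yaw":0}
  ]
}}

```text
t: 13.1
tcp_pos: [0.6202, 0.1602, 0.1578]
tool_rot: [0.972, 0.232, -0.003, 0.028]
force: [0.1, -1.1, 0.6]
finger_gap: 0.449
```

Call:
{"op": "send_rows", "data": {
  "commands": [
    {"delta_pos":[0,0,6],"yaw":0},
    {"delta_pos":[0,0,6],"yaw":0},
    {"delta_pos":[0,0,0],"yaw":0},
    {"delta_pos":[0,0,0],"yaw":0}
  ]
}}

```text
t: 13.6
tcp_pos: [0.6177, 0.1539, 0.2782]
tool_rot: [0.973, 0.229, -0.007, 0.028]
force: [-0.2, 0.3, 0.1]
finger_gap: 0.453
```

Call:
{"op": "send_rows", "data": {
  "commands": [
    {"delta_pos":[0,0,-1.5],"yaw":0},
    {"delta_pos":[0,0,-1.5],"yaw":0},
    {"delta_pos":[0,0,-1.5],"yaw":0},
    {"delta_pos":[0,0,-1.5],"yaw":0},
    {"delta_pos":[0,0,-1.5],"yaw":0},
    {"delta_pos":[0,0,0],"yaw":0}
  ]
}}

```text
t: 14.35
tcp_pos: [0.6134, 0.1523, 0.1906]
tool_rot: [0.973, 0.228, -0.014, 0.027]
force: [-0.8, 0.0, 0.0]
finger_gap: 0.449
```

```bash
python3 go.py .622 .1534 .025 .46
```

```text
t 14.35 pos [0.6134 0.1523 0.1906] th 0.46 d_cm [  0.86   0.11 -16.56] dyaw -0.0 F [-0.8  0.   0. ] gap 0.449 q6 1.23
```

Call:
{"op": "send_rows", "data": {
  "commands": [
    {"delta_pos":[0,0,1.5],"yaw":0.187},
    {"delta_pos":[0,0,1.5],"yaw":0.187},
    {"delta_pos":[0,0,1.5],"yaw":0.187},
    {"delta_pos":[0,0,1.5],"yaw":0.187},
    {"delta_pos":[0,0,1.5],"yaw":0.187},
    {"delta_pos":[0,0,1.5],"yaw":0.187},
    {"delta_pos":[0,0,0],"yaw":0.187},
    {"delta_pos":[0,0,0],"yaw":0.187},
    {"delta_pos":[0,0,0],"yaw":0.187},
    {"delta_pos":[0,0,0],"yaw":0.187}
  ]
}}

```text
t: 15.6
tcp_pos: [0.6171, 0.1538, 0.2904]
tool_rot: [0.389, 0.92, 0.02, 0.032]
force: [-0.5, -0.3, -0.6]
finger_gap: 0.449
```

Call:
{"op": "send_rows", "data": {
  "commands": [
    {"delta_pos":[0,0,0],"yaw":0.187},
    {"delta_pos":[0,0,0],"yaw":0},
    {"delta_pos":[0,0,0],"yaw":0}
  ]
}}

```text
t: 15.98
tcp_pos: [0.618, 0.1539, 0.2925]
tool_rot: [0.304, 0.952, 0.023, 0.032]
force: [0.9, -0.6, 1.0]
finger_gap: 0.45
```

Call:
{"op": "send_rows", "data": {
  "commands": [
    {"delta_pos":[0,0,-1.5],"yaw":0},
    {"delta_pos":[0,0,-1.5],"yaw":0},
    {"delta_pos":[0,0,-1.5],"yaw":0},
    {"delta_pos":[0,0,-1.5],"yaw":0},
    {"delta_pos":[0,0,-1.5],"yaw":0},
    {"delta_pos":[0,0,0],"yaw":0}
  ]
}}

```text
t: 16.73
tcp_pos: [0.6164, 0.1541, 0.21]
tool_rot: [0.305, 0.952, 0.022, 0.03]
force: [0.6, 0.1, -0.4]
finger_gap: 0.45
```

```bash
python3 go.py .622 .1534 .025 3.60
python3 - <<'E'
from station import manip
from scipy.spatial.transform import Rotation as R
s=manip.sense();print(R.from_quat(s["tool_rot"]).apply([0,0,1]).round(4))
E
```

```text
t 16.73 pos [0.6164 0.1541 0.21  ] th 2.521 d_cm [  0.56  -0.07 -18.5 ] dyaw 1.079 F [ 0.6  0.1 -0.4] gap 0.45 q6 -0.9
[ 0.0707  0.0243 -0.9972]
```

Call:
{"op": "send_rows", "data": {
  "commands": [
    {"delta_pos":[0,0,6],"yaw":0},
    {"delta_pos":[0,0,0],"yaw":0}
  ]
}}

```text
t: 16.98
tcp_pos: [0.6173, 0.1541, 0.2711]
tool_rot: [0.305, 0.952, 0.022, 0.03]
force: [0.1, -1.0, -0.4]
finger_gap: 0.45
```

Call:
{"op": "send_rows", "data": {
  "commands": [
    {"delta_pos":[0,0,-6],"yaw":0},
    {"delta_pos":[0,0,0],"yaw":0}
  ]
}}

```text
t: 17.23
tcp_pos: [0.6183, 0.1542, 0.2119]
tool_rot: [0.305, 0.951, 0.023, 0.032]
force: [-0.6, 0.8, -0.3]
finger_gap: 0.449
```

Call:
{"op": "send_rows", "data": {
  "commands": [
    {"delta_pos":[0,0,-0.2],"yaw":0},
    {"delta_pos":[0,0,-0.2],"yaw":0},
    {"delta_pos":[0,0,-0.2],"yaw":0},
    {"delta_pos":[0,0,-0.2],"yaw":0}
  ]
}}

```text
t: 17.73
tcp_pos: [0.6218, 0.1545, 0.2091]
tool_rot: [0.305, 0.951, 0.025, 0.037]
force: [-0.7, -0.5, -0.1]
finger_gap: 0.45
```

Run:
```python
from station import manip
from scipy.spatial.transform import Rotation as R
s=manip.sense();print(R.from_quat(s["tool_rot"]).apply([0,0,1]).round(4),s["q"].round(3),s["qd"].round(3))
```

```text
[ 0.0851  0.0253 -0.9961] [ 0.06   0.539  1.484  0.023  1.031 -0.901] [-0.     0.011  0.007  0.    -0.033 -0.002]
```

Call:
{"op": "send_rows", "data": {
  "commands": [
    {"delta_pos":[0,0,6],"yaw":0},
    {"delta_pos":[0,0,6],"yaw":0},
    {"delta_pos":[0,0,0],"yaw":0}
  ]
}}

```text
t: 18.1
tcp_pos: [0.6213, 0.1544, 0.3322]
tool_rot: [0.305, 0.951, 0.025, 0.036]
force: [-0.2, 0.5, -0.5]
finger_gap: 0.451
```

```bash
cat > st.py <<'E'
from station import manip
from scipy.spatial.transform import Rotation as R
s=manip.sense();print(s["t"],"zaxis",R.from_quat(s["tool_rot"]).apply([0,0,1]).round(4),"q",s["q"].round(3),"qd",s["qd"].round(3),s["tcp_pos"].round(4))
E
python3 st.py
```

```text
18.1 zaxis [ 0.0844  0.0253 -0.9961] q [ 0.06   0.42   1.334  0.021  1.302 -0.895] qd [-0.003  0.048  0.086 -0.003  0.007  0.001] [0.6213 0.1544 0.3322]
```

Call:
{"op": "send_rows", "data": {
  "commands": [
    {"delta_pos":[0,0,0],"yaw":0},
    {"delta_pos":[0,0,0],"yaw":0},
    {"delta_pos":[0,0,0],"yaw":0},
    {"delta_pos":[0,0,0],"yaw":0}
  ]
}}

```text
t: 18.6
tcp_pos: [0.6189, 0.1542, 0.3278]
tool_rot: [0.305, 0.951, 0.023, 0.033]
force: [-0.1, 0.1, 0.1]
finger_gap: 0.448
```

```bash
python3 st.py
```

```text
18.6 zaxis [ 0.0762  0.0247 -0.9968] q [ 0.06   0.423  1.34   0.021  1.301 -0.895] qd [ 0.     0.008  0.01   0.002 -0.001  0.   ] [0.6189 0.1542 0.3278]
```

Call:
{"op": "send_rows", "data": {
  "commands": [
    {"delta_pos":[0,0,-1.5],"yaw":0},
    {"delta_pos":[0,0,-1.5],"yaw":0},
    {"delta_pos":[0,0,-1.5],"yaw":0},
    {"delta_pos":[0,0,-1.5],"yaw":0},
    {"delta_pos":[0,0,-1.5],"yaw":0},
    {"delta_pos":[0,0,-1.5],"yaw":0},
    {"delta_pos":[0,0,-1.5],"yaw":0}
  ]
}}

```text
t: 19.48
tcp_pos: [0.6181, 0.1541, 0.2138]
tool_rot: [0.305, 0.951, 0.023, 0.031]
force: [-0.2, 0.3, 0.1]
finger_gap: 0.452
```

```bash
python3 st.py
```

```text
19.475 zaxis [ 0.0733  0.0245 -0.997 ] q [ 0.06   0.533  1.48   0.023  1.054 -0.901] qd [-0.001  0.148  0.131  0.003 -0.278 -0.009] [0.6181 0.1541 0.2138]
```

Call:
{"op": "send_rows", "data": {
  "commands": [
    {"delta_pos":[0,0,6],"yaw":0},
    {"delta_pos":[0,0,-1.5],"yaw":0},
    {"delta_pos":[0,0,-1.5],"yaw":0},
    {"delta_pos":[0,0,-1.5],"yaw":0},
    {"delta_pos":[0,0,-1.5],"yaw":0}
  ]
}}

```text
t: 20.1
tcp_pos: [0.6177, 0.154, 0.2072]
tool_rot: [0.306, 0.951, 0.022, 0.029]
force: [-0.5, -0.1, 0.4]
finger_gap: 0.447
```

```bash
python3 st.py
```

```text
20.1 zaxis [ 0.0685  0.0243 -0.9974] q [ 0.059  0.542  1.484  0.023  1.046 -0.901] qd [-0.     0.151  0.129  0.003 -0.28  -0.01 ] [0.6177 0.154  0.2072]
```

Call:
{"op": "send_rows", "data": {
  "commands": [
    {"delta_pos":[-6,0,0],"yaw":0},
    {"delta_pos":[1.5,0,0],"yaw":0},
    {"delta_pos":[1.5,0,0],"yaw":0},
    {"delta_pos":[1.5,0,0],"yaw":0},
    {"delta_pos":[1.5,0,0],"yaw":0}
  ]
}}

```text
t: 20.72
tcp_pos: [0.6098, 0.1534, 0.1968]
tool_rot: [0.306, 0.952, 0.018, 0.019]
force: [-0.1, 0.0, 0.9]
finger_gap: 0.45
```

```bash
python3 st.py
```

```text
20.725 zaxis [ 0.0464  0.0229 -0.9987] q [ 0.059  0.552  1.497  0.023  1.045 -0.901] qd [-0.013  0.167 -0.334 -0.002  0.162 -0.011] [0.6098 0.1534 0.1968]
```

Call:
{"op": "send_rows", "data": {
  "commands": [
    {"delta_pos":[6,0,0],"yaw":0},
    {"delta_pos":[-1.5,0,0],"yaw":0},
    {"delta_pos":[-1.5,0,0],"yaw":0},
    {"delta_pos":[-1.5,0,0],"yaw":0},
    {"delta_pos":[-1.5,0,0],"yaw":0}
  ]
}}

```text
t: 21.35
tcp_pos: [0.6179, 0.1528, 0.196]
tool_rot: [0.306, 0.951, 0.019, 0.022]
force: [1.2, 0.4, -0.5]
finger_gap: 0.45
```

```bash
python3 st.py
```

```text
21.35 zaxis [ 0.0544  0.0232 -0.9983] q [ 0.058  0.56   1.484  0.023  1.042 -0.901] qd [ 0.01  -0.162  0.325  0.    -0.168  0.008] [0.6179 0.1528 0.196 ]
```

Jerking inward and then going slowly outward removes the tilt. I'll repeat it.

Call:
{"op": "send_rows", "data": {
  "commands": [
    {"delta_pos":[-6,0,0],"yaw":0},
    {"delta_pos":[1.5,0,0],"yaw":0},
    {"delta_pos":[1.5,0,0],"yaw":0},
    {"delta_pos":[1.5,0,0],"yaw":0},
    {"delta_pos":[1.5,0,0],"yaw":0},
    {"delta_pos":[-6,0,0],"yaw":0},
    {"delta_pos":[1.6,0,0],"yaw":0},
    {"delta_pos":[1.6,0,0],"yaw":0},
    {"delta_pos":[1.6,0,0],"yaw":0},
    {"delta_pos":[1.6,0,0],"yaw":0}
  ]
}}

```text
t: 22.6
tcp_pos: [0.6175, 0.1529, 0.1959]
tool_rot: [0.306, 0.952, 0.018, 0.018]
force: [-0.5, -0.6, 0.1]
finger_gap: 0.451
```

```bash
python3 st.py;python3 go.py .622 .1534 .025 3.60
```

```text
22.6 zaxis [ 0.0446  0.0229 -0.9987] q [ 0.058  0.564  1.477  0.023  1.055 -0.902] qd [-0.014  0.173 -0.376 -0.002  0.185 -0.008] [0.6175 0.1529 0.1959]
t 22.6 pos [0.6175 0.1529 0.1959] th 2.519 d_cm [  0.45   0.05 -17.09] dyaw 1.081 F [-0.5 -0.6  0.1] gap 0.451 q6 -0.9
```

Call:
{"op": "send_rows", "data": {
  "commands": [
    {"delta_pos":[0.3,0,-1.5],"yaw":0.18},
    {"delta_pos":[0.1,0,-1.5],"yaw":0.18},
    {"delta_pos":[0,0,-1.5],"yaw":0.18},
    {"delta_pos":[0,0,-1.5],"yaw":0.18},
    {"delta_pos":[0,0,-1.5],"yaw":0.18},
    {"delta_pos":[0,0,-1.5],"yaw":0.18},
    {"delta_pos":[0,0,0],"yaw":0}
  ]
}}

```text
t: 23.48
tcp_pos: [0.6477, 0.1525, 0.1102]
tool_rot: [-0.242, 0.97, 0.029, 0.019]
force: [-0.1, 0.1, 0.5]
finger_gap: 0.451
```

```bash
python3 st.py;python3 go.py .622 .1534 .025 3.60
```

```text
23.475 zaxis [ 0.0235  0.0662 -0.9975] q [ 0.034  0.711  1.453  0.08   0.953 -2.073] qd [ 0.    -0.012 -0.051  0.001  0.006 -0.002] [0.6477 0.1525 0.1102]
t 23.48 pos [0.6477 0.1525 0.1102] th 3.632 d_cm [-2.57  0.09 -8.52] dyaw -0.032 F [-0.1  0.1  0.5] gap 0.451 q6 -2.07
```

Call:
{"op": "send_rows", "data": {
  "commands": [
    {"delta_pos":[-1.3,0.1,-1.5],"yaw":-0.03},
    {"delta_pos":[-1.2,0,-1.5],"yaw":0},
    {"delta_pos":[0,0,-1.0],"yaw":0},
    {"delta_pos":[0,0,0],"yaw":0},
    {"delta_pos":[0,0,0],"yaw":0}
  ]
}}

```text
t: 24.1
tcp_pos: [0.6336, 0.1537, 0.0742]
tool_rot: [-0.222, 0.974, 0.028, 0.028]
force: [0.2, 1.2, 0.0]
finger_gap: 0.451
```

```bash
python3 st.py;python3 go.py .622 .1534 .025 3.60
```

```text
24.1 zaxis [ 0.0427  0.0661 -0.9969] q [ 0.037  0.741  1.523  0.087  0.835 -2.039] qd [-0.001  0.003 -0.015  0.001  0.002  0.006] [0.6336 0.1537 0.0742]
t 24.1 pos [0.6336 0.1537 0.0742] th 3.589 d_cm [-1.16 -0.03 -4.92] dyaw 0.011 F [0.2 1.2 0. ] gap 0.451 q6 -2.04
```

Call:
{"op": "send_rows", "data": {
  "commands": [
    {"delta_pos":[-1.1,0,-2.5],"yaw":0.01},
    {"delta_pos":[-0.3,0,-1.8],"yaw":0},
    {"delta_pos":[0,0,0],"yaw":0}
  ]
}}

```text
t: 24.48
tcp_pos: [0.6236, 0.1537, 0.0334]
tool_rot: [-0.226, 0.973, 0.027, 0.032]
force: [0.0, -0.4, 0.1]
finger_gap: 0.448
```

```bash
python3 st.py;python3 go.py .622 .1534 .026 3.60
```

```text
24.475 zaxis [ 0.0502  0.0669 -0.9965] q [ 0.037  0.792  1.568  0.097  0.731 -2.061] qd [ 0.    -0.022 -0.02   0.002  0.001  0.001] [0.6236 0.1537 0.0334]
t 24.48 pos [0.6236 0.1537 0.0334] th 3.598 d_cm [-0.16 -0.03 -0.74] dyaw 0.002 F [ 0.  -0.4  0.1] gap 0.448 q6 -2.06
```

Call:
{"op": "send_rows", "data": {
  "commands": [
    {"delta_pos":[-0.2,0,-0.6],"yaw":0},
    {"delta_pos":[0,0,-0.1],"yaw":0},
    {"delta_pos":[0,0,0],"yaw":0},
    {"delta_pos":[0,0,0],"yaw":0},
    {"delta_pos":[0,0,0],"yaw":0}
  ],
  "grip": 1.0
}}

```text
t: 25.1
tcp_pos: [0.6237, 0.1534, 0.0289]
tool_rot: [-0.226, 0.973, 0.026, 0.034]
force: [-0.6, 0.0, -3.1]
finger_gap: 0.097
```

```bash
python3 st.py;python3 go.py .4758 .3494 .14 1.69
```

```text
25.1 zaxis [ 0.0544  0.0663 -0.9963] q [ 0.037  0.798  1.573  0.098  0.717 -2.062] qd [ 0.001  0.     0.002  0.     0.001 -0.   ] [0.6237 0.1534 0.0289]
t 25.1 pos [0.6237 0.1534 0.0289] th 3.599 d_cm [-14.79  19.6   11.11] dyaw -1.909 F [-0.6  0.  -3.1] gap 0.097 q6 -2.06
```

Call:
{"op": "send_rows", "data": {
  "commands": [
    {"delta_pos":[0,0,3],"yaw":0},
    {"delta_pos":[0,0,5],"yaw":0},
    {"delta_pos":[0,0,5],"yaw":-0.18},
    {"delta_pos":[-1.6,2.2,0],"yaw":-0.18},
    {"delta_pos":[-1.6,2.2,0],"yaw":-0.18},
    {"delta_pos":[-1.6,2.2,0],"yaw":-0.18},
    {"delta_pos":[-1.6,2.2,0],"yaw":-0.18},
    {"delta_pos":[-1.6,2.2,0],"yaw":-0.18},
    {"delta_pos":[-1.6,2.2,0],"yaw":-0.18},
    {"delta_pos":[-1.6,2.2,0],"yaw":-0.18}
  ]
}}

```text
t: 26.35
tcp_pos: [0.5069, 0.3094, 0.1613]
tool_rot: [0.494, 0.868, -0.001, 0.043]
force: [0.1, -0.0, -2.2]
finger_gap: 0.095
```

```bash
python3 st.py;python3 go.py .4758 .3494 .14 1.69
```

```text
26.35 zaxis [ 0.074  -0.0456 -0.9962] q [ 0.396  0.561  1.609 -0.089  0.922 -0.088] qd [ 0.428  0.019 -0.04  -0.132  0.148  1.971] [0.5069 0.3094 0.1613]
t 26.35 pos [0.5069 0.3094 0.1613] th 2.106 d_cm [-3.11  4.   -2.13] dyaw -0.416 F [ 0.1 -0.  -2.2] gap 0.095 q6 -0.09
```

Call:
{"op": "send_rows", "data": {
  "commands": [
    {"delta_pos":[-1.4,1.8,0],"yaw":-0.17},
    {"delta_pos":[-1.0,1.2,0],"yaw":-0.16},
    {"delta_pos":[0,0,0],"yaw":0},
    {"delta_pos":[0,0,0],"yaw":0}
  ]
}}

```text
t: 26.85
tcp_pos: [0.4796, 0.3417, 0.1604]
tool_rot: [0.632, 0.774, -0.01, 0.042]
force: [0.7, -0.1, -2.8]
finger_gap: 0.098
```

```bash
python3 st.py;python3 go.py .4758 .3494 .04 1.69
python3 - <<'E'
from lib import *
t=manip.snapshot("top");s=manip.snapshot("scene")
f=lambda im:cv2.resize(im,(400,300),interpolation=cv2.INTER_CUBIC)
cv2.imwrite("pics/m3.png",np.hstack([f(t[135:255,100:260]),f(s[240:390,280:480])]))
E
```

```text
26.85 zaxis [ 0.0527 -0.068  -0.9963] q [ 0.472  0.569  1.595 -0.103  0.964  0.329] qd [ 0.003  0.003  0.004  0.003 -0.002 -0.006] [0.4796 0.3417 0.1604]
t 26.85 pos [0.4796 0.3417 0.1604] th 1.773 d_cm [ -0.38   0.77 -12.04] dyaw -0.083 F [ 0.7 -0.1 -2.8] gap 0.098 q6 0.33
```

View pics/m3.png

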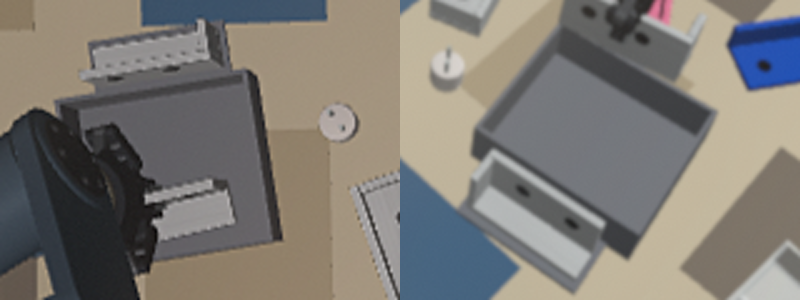

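r1 is held level over bin_r, with its foot towards the near wall. Lowering it.

Call:
{"op": "send_rows", "data": {
  "commands": [
    {"delta_pos":[-0.3,0.6,-3.0],"yaw":-0.08},
    {"delta_pos":[0,0,-3.5],"yaw":0},
    {"delta_pos":[0,0,-3.0],"yaw":0},
    {"delta_pos":[0,0,-1.0],"yaw":0},
    {"delta_pos":[0,0,0],"yaw":0}
  ]
}}

```text
t: 27.58
tcp_pos: [0.4813, 0.3453, 0.0547]
tool_rot: [0.664, 0.746, -0.009, 0.043]
force: [-0.3, 0.4, -2.0]
finger_gap: 0.096
```

```bash
python3 st.py;python3 go.py .4758 .3494 .034 1.69
```

```text
27.575 zaxis [ 0.0524 -0.0696 -0.9962] q [ 0.477  0.731  1.645 -0.126  0.755  0.452] qd [-0.006 -0.006 -0.005 -0.001  0.001 -0.005] [0.4813 0.3453 0.0547]
t 27.57 pos [0.4813 0.3453 0.0547] th 1.687 d_cm [-0.55  0.41 -2.07] dyaw 0.003 F [-0.3  0.4 -2. ] gap 0.096 q6 0.45
```

Call:
{"op": "send_rows", "data": {
  "commands": [
    {"delta_pos":[-0.4,0.4,-0.8],"yaw":0},
    {"delta_pos":[0,0,-0.6],"yaw":0},
    {"delta_pos":[0,0,-0.3],"yaw":0}
  ]
}}

```text
t: 27.95
tcp_pos: [0.4792, 0.3505, 0.0397]
tool_rot: [0.664, 0.746, -0.006, 0.044]
force: [0.3, -0.3, -2.4]
finger_gap: 0.1
```

Call:
{"op": "send_rows", "data": {
  "commands": [
    {"delta_pos":[0,0,-0.2],"yaw":0},
    {"delta_pos":[0,0,-0.15],"yaw":0}
  ]
}}

```text
t: 28.2
tcp_pos: [0.4794, 0.3507, 0.0363]
tool_rot: [0.664, 0.746, -0.005, 0.044]
force: [0.4, 0.5, -1.3]
finger_gap: 0.098
```

Call:
{"op": "send_rows", "data": {
  "commands": [
    {"delta_pos":[0,0,-0.15],"yaw":0}
  ]
}}

```text
t: 28.32
tcp_pos: [0.4795, 0.3508, 0.0349]
tool_rot: [0.664, 0.746, -0.005, 0.044]
force: [0.3, 0.3, -1.8]
finger_gap: 0.096
```

Call:
{"op": "send_rows", "data": {
  "commands": [
    {"delta_pos":[0,0,-0.15],"yaw":0}
  ]
}}

```text
t: 28.45
tcp_pos: [0.4797, 0.3509, 0.0338]
tool_rot: [0.664, 0.746, -0.005, 0.044]
force: [-1.6, -0.7, 9.9]
finger_gap: 0.096
```

Call:
{"op": "send_rows", "data": {
  "commands": [
    {"delta_pos":[0,0,-0.12],"yaw":0}
  ]
}}

```text
t: 28.58
tcp_pos: [0.4797, 0.3509, 0.0338]
tool_rot: [0.664, 0.746, -0.005, 0.044]
force: [-2.3, -0.4, 9.5]
finger_gap: 0.097
```

Call:
{"op": "send_rows", "data": {
  "commands": [
    {"delta_pos":[0,0,0.05],"yaw":0},
    {"delta_pos":[0,0,0],"yaw":0},
    {"delta_pos":[0,0,0],"yaw":0}
  ],
  "grip": 0.35
}}

```text
t: 28.95
tcp_pos: [0.4807, 0.3514, 0.0352]
tool_rot: [0.664, 0.746, -0.004, 0.045]
force: [-0.9, -0.6, -0.3]
finger_gap: 0.33
```

Call:
{"op": "send_rows", "data": {
  "commands": [
    {"delta_pos":[0,0,3.0],"yaw":0},
    {"delta_pos":[0,0,5],"yaw":0},
    {"delta_pos":[0,-0.5,3],"yaw":-0.17},
    {"delta_pos":[-0.7,-3,0],"yaw":-0.17},
    {"delta_pos":[-0.8,-3,0],"yaw":-0.17},
    {"delta_pos":[-0.8,-3,0],"yaw":-0.17},
    {"delta_pos":[-0.8,-3,0],"yaw":-0.17},
    {"delta_pos":[-0.7,-3,0],"yaw":-0.17},
    {"delta_pos":[-0.6,-2,0],"yaw":-0.17},
    {"delta_pos":[0,0,0],"yaw":0}
  ],
  "grip": 0.1
}}

```text
t: 30.2
tcp_pos: [0.4357, 0.1719, 0.1483]
tool_rot: [0.973, 0.228, -0.027, 0.034]
force: [0.0, 0.1, 0.0]
finger_gap: 0.446
```

```bash
python3 st.py;python3 go.py .4334 .1586 .014 .313
```

```text
30.2 zaxis [-0.036  -0.0791 -0.9962] q [ 0.183  0.476  1.856 -0.094  0.862  1.356] qd [ 0.013 -0.    -0.016  0.01  -0.009 -0.001] [0.4357 0.1719 0.1483]
t 30.2 pos [0.4357 0.1719 0.1483] th 0.461 d_cm [ -0.23  -1.33 -13.43] dyaw -0.148 F [0.  0.1 0. ] gap 0.446 q6 1.36
```

Call:
{"op": "send_rows", "data": {
  "commands": [
    {"delta_pos":[-0.1,-1.0,-3.0],"yaw":-0.14},
    {"delta_pos":[0,0,-3.5],"yaw":0},
    {"delta_pos":[0,0,-3.0],"yaw":0},
    {"delta_pos":[0,0,0],"yaw":0},
    {"delta_pos":[0,0,0],"yaw":0}
  ]
}}

```text
t: 30.82
tcp_pos: [0.4393, 0.1652, 0.0525]
tool_rot: [0.986, 0.164, -0.024, 0.032]
force: [0.9, 0.7, 1.5]
finger_gap: 0.452
```

```bash
python3 - <<'E'
from lib import *
ims={"top":manip.snapshot("top"),"scene":manip.snapshot("scene")}
print("r2 scene fit",*fit(ims,"r2",[.4334,.1586,-2.828],0,("scene",)))
E
python3 st.py;python3 go.py .4334 .1586 .014 .313
```

```text
r2 scene fit [ 0.43208155  0.15860199 -2.84513812] 0.716273844242096
30.925 zaxis [-0.0358 -0.0706 -0.9969] q [ 0.162  0.656  1.915 -0.11   0.619  1.496] qd [-0.005 -0.01   0.003 -0.001 -0.005  0.001] [0.4393 0.165  0.0529]
t 30.93 pos [0.4393 0.165  0.0529] th 0.328 d_cm [-0.59 -0.64 -3.89] dyaw -0.015 F [-0.1 -1.3  1.1] gap 0.453 q6 1.5
```

Call:
{"op": "send_rows", "data": {
  "commands": [
    {"delta_pos":[-0.5,-0.5,-1.7],"yaw":-0.013},
    {"delta_pos":[-0.1,-0.1,-1.2],"yaw":0},
    {"delta_pos":[0,0,0],"yaw":0}
  ]
}}

```text
t: 31.3
tcp_pos: [0.436, 0.1598, 0.026]
tool_rot: [0.987, 0.158, -0.02, 0.032]
force: [0.3, -0.1, -0.1]
finger_gap: 0.45
```

```bash
python3 go.py .4334 .1586 .014 .313
```

```text
t 31.3 pos [0.436  0.1598 0.026 ] th 0.317 d_cm [-0.26 -0.12 -1.2 ] dyaw -0.004 F [ 0.3 -0.1 -0.1] gap 0.45 q6 1.52
```

Call:
{"op": "send_rows", "data": {
  "commands": [
    {"delta_pos":[-0.3,-0.1,-0.7],"yaw":0},
    {"delta_pos":[0,0,-0.4],"yaw":0}
  ]
}}

```text
t: 31.55
tcp_pos: [0.4338, 0.1591, 0.0154]
tool_rot: [0.987, 0.158, -0.018, 0.032]
force: [0.5, -0.1, -0.3]
finger_gap: 0.451
```

Call:
{"op": "send_rows", "data": {
  "commands": [
    {"delta_pos":[0,0,-0.1],"yaw":0},
    {"delta_pos":[0,0,-0.1],"yaw":0},
    {"delta_pos":[0,0,-0.05],"yaw":0},
    {"delta_pos":[0,0,0],"yaw":0}
  ],
  "grip": 1.0
}}

```text
t: 32.05
tcp_pos: [0.434, 0.1592, 0.0139]
tool_rot: [0.987, 0.157, -0.018, 0.032]
force: [-0.6, -0.2, -3.0]
finger_gap: 0.094
```

```bash
python3 st.py; python3 go.py .5274 .3556 .15 1.69
```

```text
32.05 zaxis [-0.0259 -0.0684 -0.9973] q [ 0.151  0.732  1.952 -0.134  0.497  1.525] qd [-0.001 -0.002  0.001  0.002  0.003 -0.001] [0.434  0.1592 0.0139]
t 32.05 pos [0.434  0.1592 0.0139] th 0.316 d_cm [ 9.34 19.64 13.61] dyaw 1.374 F [-0.6 -0.2 -3. ] gap 0.094 q6 1.52
```

Call:
{"op": "send_rows", "data": {
  "commands": [
    {"delta_pos":[0,0,3],"yaw":0},
    {"delta_pos":[0,0,5],"yaw":0},
    {"delta_pos":[0,0,5],"yaw":0.17},
    {"delta_pos":[1.3,2.7,0.5],"yaw":0.18},
    {"delta_pos":[1.3,2.7,0],"yaw":0.18},
    {"delta_pos":[1.3,2.7,0],"yaw":0.18},
    {"delta_pos":[1.3,2.7,0],"yaw":0.18},
    {"delta_pos":[1.3,2.7,0],"yaw":0.18},
    {"delta_pos":[1.3,2.7,0],"yaw":0.15},
    {"delta_pos":[0.3,0.5,0],"yaw":0}
  ]
}}

```text
t: 33.3
tcp_pos: [0.5106, 0.3296, 0.1479]
tool_rot: [0.705, 0.708, -0.002, 0.038]
force: [0.4, 0.6, -3.3]
finger_gap: 0.089
```

```bash
python3 st.py; python3 go.py .5274 .3556 .04 1.69
```

```text
33.3 zaxis [ 0.05   -0.0565 -0.9972] q [ 0.425  0.605  1.562 -0.088  0.955  0.472] qd [ 0.035  0.052 -0.069 -0.01   0.093  0.037] [0.5106 0.3296 0.1479]
t 33.3 pos [0.5106 0.3296 0.1479] th 1.574 d_cm [  1.68   2.6  -10.79] dyaw 0.116 F [ 0.4  0.6 -3.3] gap 0.089 q6 0.47
```

Call:
{"op": "send_rows", "data": {
  "commands": [
    {"delta_pos":[1.0,2.0,0],"yaw":0.11},
    {"delta_pos":[0.3,0.4,-3.0],"yaw":0},
    {"delta_pos":[0,0,-3.0],"yaw":0},
    {"delta_pos":[0,0,0],"yaw":0},
    {"delta_pos":[0,0,0],"yaw":0}
  ]
}}

```text
t: 33.92
tcp_pos: [0.5201, 0.3506, 0.0842]
tool_rot: [0.667, 0.744, -0.005, 0.036]
force: [-0.7, -0.1, -3.6]
finger_gap: 0.094
```

```bash
python3 st.py; python3 go.py .5274 .3556 .019 1.69
python3 - <<'E'
from lib import *
t=manip.snapshot("top");s=manip.snapshot("scene")
f=lambda im:cv2.resize(im,(400,300),interpolation=cv2.INTER_CUBIC)
cv2.imwrite("pics/m4.png",np.hstack([f(t[135:255,100:260]),f(s[240:390,280:480])]))
E
```

```text
33.925 zaxis [ 0.047  -0.0564 -0.9973] q [ 0.449  0.717  1.545 -0.094  0.864  0.4  ] qd [-0.004  0.009  0.019 -0.005  0.011  0.005] [0.5201 0.3506 0.0842]
t 33.92 pos [0.5201 0.3506 0.0842] th 1.681 d_cm [ 0.73  0.5  -6.52] dyaw 0.009 F [-0.7 -0.1 -3.6] gap 0.094 q6 0.4
```

View pics/m4.png

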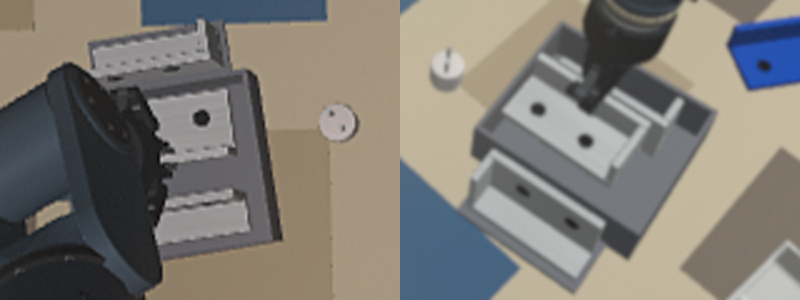

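The picture shows r1 flat in bin_r and r2 level above the free part. Lowering r2.

Call:
{"op": "send_rows", "data": {
  "commands": [
    {"delta_pos":[0.5,0.4,-2.0],"yaw":0.008},
    {"delta_pos":[0.1,0,-2.0],"yaw":0},
    {"delta_pos":[0,0,-0.8],"yaw":0},
    {"delta_pos":[0,0,0],"yaw":0}
  ]
}}

```text
t: 34.52
tcp_pos: [0.5273, 0.3552, 0.0345]
tool_rot: [0.664, 0.747, -0.004, 0.037]
force: [0.6, -1.0, -1.8]
finger_gap: 0.089
```

```bash
python3 go.py .5274 .3556 .019 1.69
```

```text
t 34.52 pos [0.5273 0.3552 0.0345] th 1.689 d_cm [ 0.01  0.04 -1.55] dyaw 0.001 F [ 0.6 -1.  -1.8] gap 0.089 q6 0.4
```

Call:
{"op": "send_rows", "data": {
  "commands": [
    {"delta_pos":[-0.1,0,-0.5],"yaw":0},
    {"delta_pos":[0,0,-0.4],"yaw":0},
    {"delta_pos":[0,0,-0.2],"yaw":0}
  ]
}}

```text
t: 34.9
tcp_pos: [0.5266, 0.3554, 0.0234]
tool_rot: [0.664, 0.747, -0.003, 0.037]
force: [0.5, 0.0, -2.9]
finger_gap: 0.093
```

Call:
{"op": "send_rows", "data": {
  "commands": [
    {"delta_pos":[0,0,-0.15],"yaw":0}
  ]
}}

```text
t: 35.02
tcp_pos: [0.5268, 0.3555, 0.022]
tool_rot: [0.664, 0.747, -0.003, 0.037]
force: [-0.2, 0.4, -2.4]
finger_gap: 0.092
```

Call:
{"op": "send_rows", "data": {
  "commands": [
    {"delta_pos":[0,0,-0.15],"yaw":0}
  ]
}}

```text
t: 35.15
tcp_pos: [0.5269, 0.3556, 0.0206]
tool_rot: [0.664, 0.747, -0.003, 0.037]
force: [-0.3, -0.4, -2.9]
finger_gap: 0.087
```

Call:
{"op": "send_rows", "data": {
  "commands": [
    {"delta_pos":[0,0,-0.15],"yaw":0}
  ]
}}

```text
t: 35.28
tcp_pos: [0.5272, 0.3557, 0.0194]
tool_rot: [0.664, 0.747, -0.003, 0.038]
force: [-1.0, -1.2, 2.2]
finger_gap: 0.088
```

Call:
{"op": "send_rows", "data": {
  "commands": [
    {"delta_pos":[0,0,-0.15],"yaw":0}
  ]
}}

```text
t: 35.4
tcp_pos: [0.5274, 0.3556, 0.019]
tool_rot: [0.663, 0.747, -0.003, 0.038]
force: [-3.1, -2.6, 9.6]
finger_gap: 0.09
```

Contact. Release, rise, move clear and check.

Call:
{"op": "send_rows", "data": {
  "commands": [
    {"delta_pos":[0,0,0.03],"yaw":0},
    {"delta_pos":[0,0,0],"yaw":0},
    {"delta_pos":[0,0,0],"yaw":0}
  ],
  "grip": 0.35
}}

```text
t: 35.78
tcp_pos: [0.5307, 0.3567, 0.0215]
tool_rot: [0.664, 0.747, 0.001, 0.039]
force: [1.8, -0.7, 1.1]
finger_gap: 0.32
```

Call:
{"op": "send_rows", "data": {
  "commands": [
    {"delta_pos":[0,0,3.0],"yaw":0},
    {"delta_pos":[0,0,5],"yaw":0},
    {"delta_pos":[0,0,5],"yaw":0},
    {"delta_pos":[0,-3,5],"yaw":0},
    {"delta_pos":[0,-5,3],"yaw":0},
    {"delta_pos":[0,-5,0],"yaw":0},
    {"delta_pos":[0,-5,0],"yaw":0},
    {"delta_pos":[0,-5,0],"yaw":0},
    {"delta_pos":[0,-5,0],"yaw":0},
    {"delta_pos":[0,0,0],"yaw":0}
  ]
}}

```text
t: 37.02
tcp_pos: [0.5233, 0.0692, 0.2343]
tool_rot: [0.662, 0.748, -0.003, 0.037]
force: [-0.5, -0.0, 0.3]
finger_gap: 0.328
```

```bash
python3 - <<'E'
from lib import *
for n in C:
    im=manip.snapshot(n);cv2.imwrite(f"pics/{n}f.png",im)
t=cv2.imread("pics/topf.png");s=cv2.imread("pics/scenef.png")
f=lambda im,w=400,h=300:cv2.resize(im,(w,h),interpolation=cv2.INTER_CUBIC)
cv2.imwrite("pics/m5.png",np.vstack([np.hstack([f(t[135:255,100:260]),f(t[135:255,390:550])]),np.hstack([f(s[240:390,280:480]),f(s)])]))
E
python3 st.py
```

```text
37.125 zaxis [ 0.0516 -0.0523 -0.9973] q [-0.047  0.378  1.702 -0.059  1.008 -0.142] qd [ 0.034  0.002 -0.009 -0.    -0.002  0.   ] [0.5233 0.0718 0.2342]
```

View pics/m5.png

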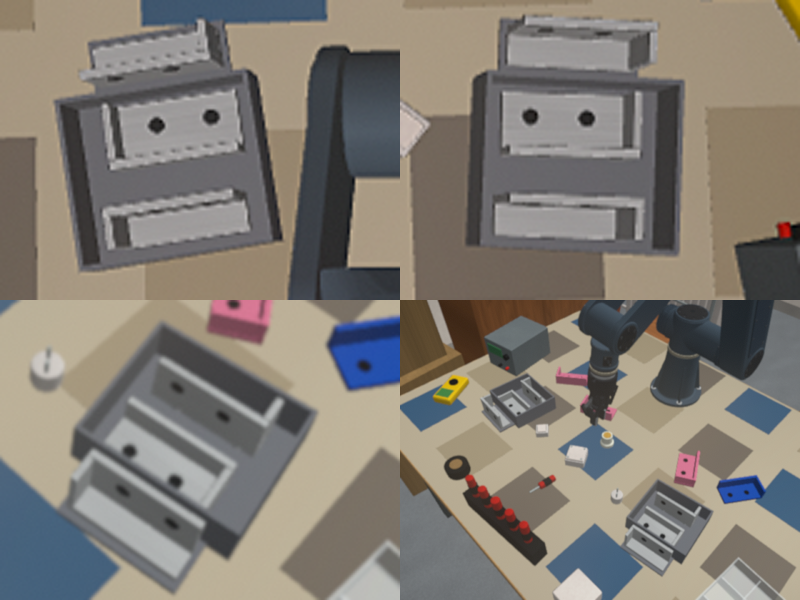

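All four brackets lie flat on the bin floors in the matching bins, clear of the walls, and the bystanders look where they were. Handing in.

Run:
```python
from lib import *
a=cv2.imread("pics/scene0.png").astype(int);b=cv2.imread("pics/scenef.png").astype(int)
for n,(u,v) in {"switch":(284,260),"box":(352,310),"lamp":(414,277),"plug":(433,390),"driver":(290,368)}.items():
    u,v=int(u*.7),int(v*.7);print(n,np.abs(a-b)[v-17:v+17,u-17:u+17].mean().round(1))
print(manip.sign_off())
```

```text
switch 2.2
box 2.1
lamp 1.3
plug 2.9
driver 1.6
the job is handed in; nothing more can be done
None
```

All four brackets are in their bins and the job is handed in at about 37 s of the 72 s allowed. l1 and l2 went into the bin on the -y side, whose sample is left-hand. r1 and r2 went into the bin on the +y side, whose sample is right-hand. Each was lowered until it touched the floor, at 10–14 N, and then released.

**Last checks:**
- The final top and scene pictures show all four flat on the bin floors, the same way up as they lay on the table, and clear of the walls and each other.
- Before/after differences in the scene picture around all five bystanders are at noise level, so they did not move.
- The gripper was clear of everything when I handed in.

**What failed or disagreed:**
- The tool slowly leaned to about 5°, because each row starts from the measured pose. I could only partly undo this, so the jaws were up to about 3° off square on the later grips (r1 and r2). Any small tilt settled when they were released.
- The silhouette fit for l1 inside the bin failed (overlap about 0.5), because grey on grey could not be separated. The placements were therefore checked by eye and by contact force and height.

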